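# Stow the pressure stems by length and shut the drawer

### The arm

A 7-joint arm with a two-finger parallel gripper is mounted at the origin on the work surface. World frame = base frame: x ahead of the robot, y to its left, z up, the work surface at z = 0. Lengths are in m, angles in rad, forces in N, time in s.
With the tool pointing down it reaches from about 0.375 to 0.925 m from the base axis. Payload 3.1 kg.
Tool frame: the origin (TCP) lies midway between the tips of the shut fingers; the grasp point (between the pads) lies 19 mm behind it; z points along the fingers, y is the line along which they close (so a half turn about z gives the same grasp; the last joint's range is limited). The gripper opens to 85 mm and grips with 20 to 120 N. Pads are 22 mm wide; open, the fingers measure 114 mm over their backs; the gripper's body (76 mm by 85 mm) begins 54 mm behind the grasp point. The pads swing forward as they close: fully open they stand 13 mm farther back than shut.
Start: joints at [-1.407, 0.383, 0.044, 1.598, -0.018, 1.161, -0.05], TCP at [0.168, 0.628, 0.231] pointing down, gripper open.
Joint ranges: [-2.61, 2.61], [-0.41, 2.15], [-1.48, 1.57], [0, 2.5], [-1.57, 4.71], [0.05, 1.97], [-2.85, 2.85]. Speed limits (rad/s): [2.79, 2.79, 3.14, 3.14, 3.14, 3.14, 3.14].

### API

Orientations are given as a rotation vector (axis times angle).
In Python, from station import * gives the robot as it stands.
- The arm moves only by the tool play_rows, never from a script. Its argument "commands" is a list of rows, each a list of 4 numbers: the shift along the tool's x, y, z in mm, then the turn about the tool's z in rad. A call has 1 to 8 rows; each row is the pose to reach, as a shift and turn from the pose commanded when the call began, along the tool's axes at that moment; what a row does not reach only later rows make up. A row lasts 1/12 s, in which the tool goes at most 41.7 mm and 7.16 degrees, less where a joint would pass 70% of its speed; a pose out of reach is approached as far as the arm can. A call with a gripper value outside its range is refused whole. "fingers" is the finger opening in mm, from 0 to 85.4, set as the call begins (left out, the last holds). The fingers move at their own pace and stop on an object; the grip force is fixed at half the most. Time passes only in rows, so rows that repeat a pose let the fingers close. It gives the time, the measured TCP pose, the force, the opening and the grip force at its end, in the units of the state.
- get_state(): the state, without advancing time (a new reading comes with each control period).
- get_image(name): name is "scene" or "top"; returns the picture (480x640x3 uint8, red, green, blue); there is no depth.
- camera_model(name): a dict with "fx", "fy", "cx", "cy" (pixels), "extrinsics" (4x4, takes a point from camera to world coordinates). Camera axes: x right, y down, z forward; pixel columns grow to the right and rows downward; lengths in m; the calibration is good to about 2 mm. A picture is of the moment at which its call begins. camera_model takes no time and is no camera call.
- finish_job(): hands the job in; it is judged then, once.
The state is a dict: "time_s": time; "qpos": joint angles; "qd": joint speeds; "joint_efforts": joint torques, N m; "position": TCP position; "eef_rot": TCP orientation; "force": force on the tool from outside, world axes, zero at the start; "moment": the same for the moment, N m; "opening": opening from 0.0 (shut) to 1.0 (fully open); "grasp_force": force on a finger pad.
Only numpy, scipy, OpenCV 4.12 (cv2) and the standard library are available. Lean on these libraries where they do the work, as an engineer would, in place of code of your own. Each camera call takes 0.05 s, during which the arm holds its last target. There are 200 camera calls.

### The job

Sort the four steel stems on the bench by length into the two rows of the open drawer: the two long ones in the long row, the two short ones in the short row, side by side, each lying flat on the drawer floor and pointing front to back. Then push the drawer fully shut without slamming it. Leave the weight and the gauge on the bench where they are.

Things in the scene. Friction and masses are not known exactly. Their poses are not given: they have to be found in the camera images.
- stem_a: Long steel stem, 120 mm long, about 240 g, lying on the bench: round body 20 mm in diameter with an 18 mm wide hexagonal collar, 30 mm across flats, near each end (78 mm of bare body between them). Origin at the middle of its axis, 15 mm above what it lies on; its x runs along the stem, within 0.8 rad of world x at the start.
- stem_b: Second long steel stem, 120 mm long, about 240 g, lying on the bench: round body 20 mm in diameter with an 18 mm wide hexagonal collar, 30 mm across flats, near each end (78 mm of bare body between them). Origin at the middle of its axis, 15 mm above what it lies on; its x runs along the stem, within 0.8 rad of world x at the start.
- stem_c: Short steel stem, 80 mm long, about 170 g, lying on the bench: round body 20 mm in diameter with an 18 mm wide hexagonal collar, 30 mm across flats, near each end (38 mm of bare body between them). Origin at the middle of its axis, 15 mm above what it lies on; its x runs along the stem, within 0.8 rad of world x at the start.
- stem_d: Second short steel stem, 80 mm long, about 170 g, lying on the bench: round body 20 mm in diameter with an 18 mm wide hexagonal collar, 30 mm across flats, near each end (38 mm of bare body between them). Origin at the middle of its axis, 15 mm above what it lies on; its x runs along the stem, within 0.8 rad of world x at the start.
- long_row (a point): Centre of the floor of the long (left, +y) row in the grey chest's drawer: bay 150 mm long in x (x points into the chest), 132 wide in y, floor 22 mm above the bench. Two stems fit at y = +-27 mm. Drawer walls in front and at the side 51 mm high, divider 6 mm thick and 32 high, block behind 30 high. The chest's face (top 95 mm above the bench) is 17 mm or more behind it at the start.
- short_row (a point): Centre of the floor of the short (right, -y) row: like the long row, but 105 mm long because its 30 mm high rear block starts earlier; 132 mm wide. It lies 138 mm in -y and 22.5 mm in -x from the long row's centre, in the drawer's axes, which both points share. Both move with the drawer.
- chest_drawer0 (a joint): How far the drawer has been pushed in, in m: 0 pulled out to its stop, 0.002 to 0.014 at the start, 0.19 fully shut (against its stop). It slides along the chest's x, away from the robot, with about 1 N of friction and light damping; no spring or latch.
- chest_drawer0_handle (a point): Middle of the drawer's bar handle: a steel bar 11 mm thick and 130 mm long, parallel to the drawer front, 35 mm in front of it, 57 mm above the bench. Its axes are the drawer's: +x is the direction in which to push it shut. It can be pushed with closed fingers pointing down.
- weight: Bystander: round steel weight, 66 mm in diameter, 32 mm high with a knob, standing among the stems. Origin under its centre.
- gauge: Bystander: digital pressure gauge in a black rubber boot, 92 mm in diameter, 36 mm high, lying on its back right of the stems. Origin under its centre.
There are look-alikes about, which are no part of the job. What is shaped like the stem_b but yellow is not meant.

How it is judged:
By the outcome, as a careful person would: the job done as asked, in the order asked, and still so for the second after the job is handed in, with the robot touching nothing.
It also fails if it takes over 72 s, if anything falls off the work surface, if the arm or the gripper's body presses on something with over 40 N, if the wrist force passes 120 N, or if a joint passes its speed limit or range.

## Working session

There is one attempt and no reset: what is moved stays moved. The work goes in short steps, Python scripts to look and compute and a tool call to move; the robot and the scene stay as the last step left them, time stands still between calls to the robot, and variables do not carry over. Pictures are saved under pics/ and viewed, at most 10 in all, crops included, and the job is handed in when it is done.

Besides the shell and the picture viewer there is one more tool, called as a command line: name --pt "numbers of a row" for each row, then --argument value for the rest. play_rows: Moves the arm, as the interface text tells. Its arguments: {"type":"object","properties":{"commands":{"type":"array","items":{"type":"array","items":{"type":"number"}}},"fingers":{"type":"number"}},"required":["commands"]}

```bash
mkdir -p pics; ls; python3 - <<'E'
from station import *
import cv2,numpy as np
for n in("top","scene"):
    cv2.imwrite(f"pics/{n}0.png",get_image(n)[:,:,::-1]); m=camera_model(n); print(n,m["fx"],m["fy"],m["cx"],m["cy"]); print(np.round(m["extrinsics"],4))
s=get_state(); print(s)
E
```

```text
pics
top 460.8813371169673 460.8813371169673 314.10273034642825 239.63290630563785
[[-0.026  -0.9817  0.1884  0.2903]
 [-0.9996  0.0269  0.0022 -0.1399]
 [-0.0072 -0.1883 -0.9821  1.1994]
 [ 0.      0.      0.      1.    ]]
scene 561.2371816784366 561.2371816784366 326.21857520234045 239.69137640099493
[[ 0.6021  0.6542 -0.4576  1.0967]
 [ 0.7982 -0.5054  0.3277 -0.598 ]
 [-0.0169 -0.5626 -0.8265  1.1403]
 [ 0.      0.      0.      1.    ]]
{'time_s': 0.1, 'qpos': array([-1.40679495,  0.38374285,  0.04386233,  1.59942623, -0.01790811,
        1.16120751, -0.04987198]), 'qd': array([ 0.00046877, -0.00204178,  0.00170296, -0.00292632,  0.00106444,
       -0.00015799,  0.00125858]), 'joint_efforts': array([ 2.32129823e-03, -4.34725356e+01,  1.02941796e+00, -2.50451857e+01,
        1.10096612e-02,  5.44084789e-03, -1.20872929e-05]), 'position': array([0.16802566, 0.62701697, 0.23001559]), 'eef_rot': array([-0.40991308, -3.11454559,  0.00374436]), 'force': array([0.0410679 , 0.08133084, 0.66599558]), 'moment': array([-0.00651926, -0.03291546,  0.04708397]), 'grasp_force': 0.0, 'opening': 0.9956957936336422}
```

View pics/top0.png

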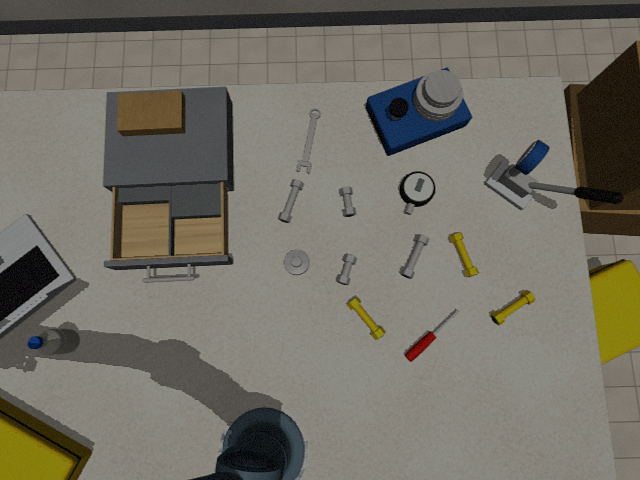

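View pics/scene0.png

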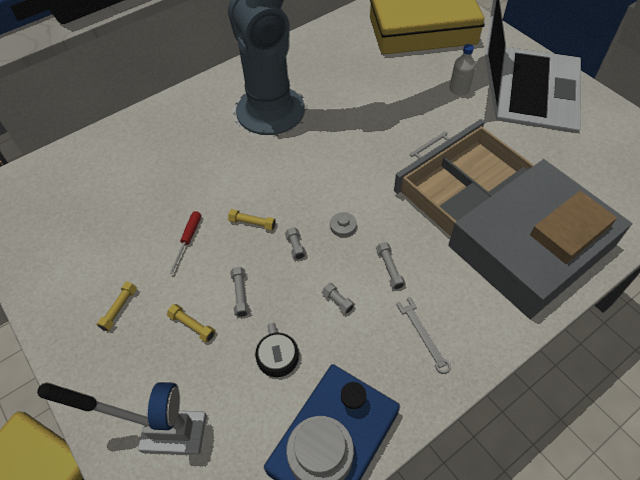

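Top view: the long steel stems are at (291,201) and (414,256), and the short ones at (347,202) and (346,269). The drawer rows are at (142,232) and (198,237), and the handle is at (170,275). I'll zoom in next.

```bash
cat > h.py <<'E'
from station import *
import cv2,numpy as np
from scipy.spatial.transform import Rotation as R
def ray(n,uv,z):
    m=camera_model(n);E=np.array(m["extrinsics"])
    d=E[:3,:3]@[(uv[0]-m["cx"])/m["fx"],(uv[1]-m["cy"])/m["fy"],1]
    return E[:3,3]+d*(z-E[2,3])/d[2]
def pix(n,p):
    m=camera_model(n);E=np.array(m["extrinsics"]);c=E[:3,:3].T@(np.array(p)-E[:3,3])
    return np.array([m["fx"]*c[0]/c[2]+m["cx"],m["fy"]*c[1]/c[2]+m["cy"]])
E
python3 - <<'E'
from h import *
im=cv2.imread("pics/top0.png")
a=cv2.resize(im[175:295,270:440],None,fx=4.6,fy=4.6,interpolation=cv2.INTER_CUBIC)
cv2.imwrite("pics/c1.png",a)
b=cv2.resize(im[170:290,95:245],None,fx=5,fy=5,interpolation=cv2.INTER_CUBIC)
cv2.imwrite("pics/c2.png",b)
E
```

```text
(no output)
```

View pics/c1.png

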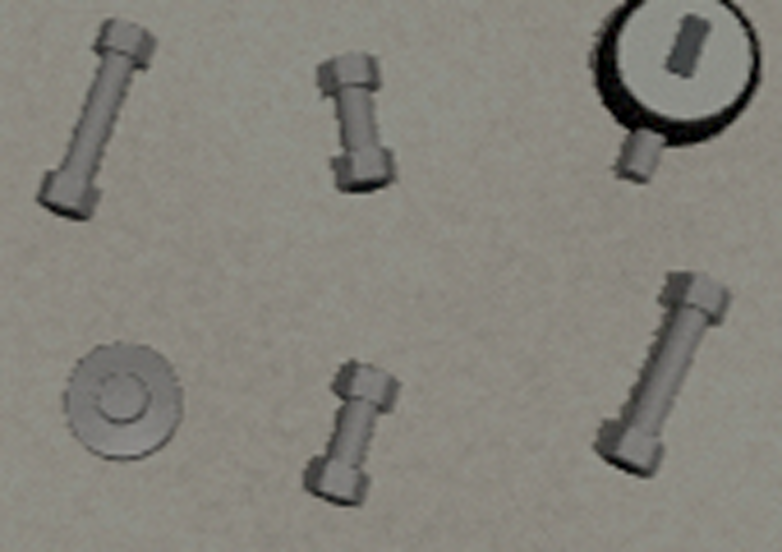

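View pics/c2.png

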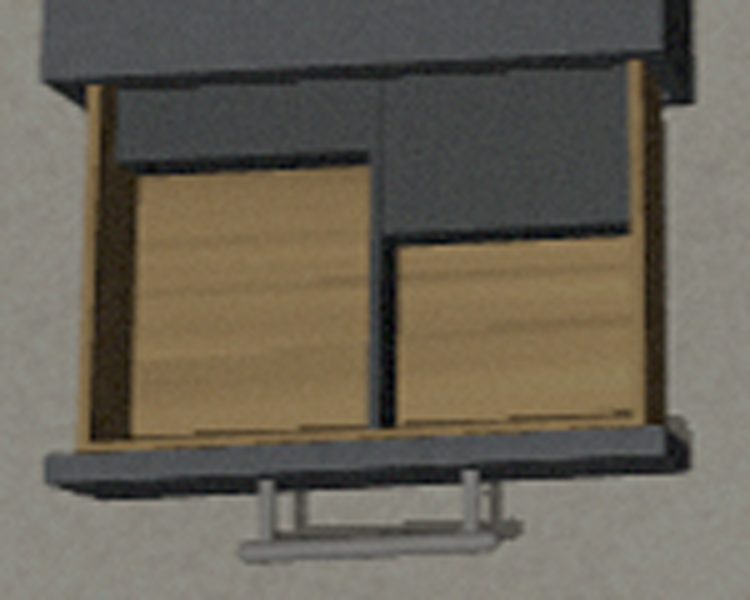

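Crop c1 gives the collar centres on the stems. In c2 the left bay's rear-left floor corner is at (135,175), the right bay's rear foot runs (397,247)-(632,235), and the handle bar runs (245,551)-(495,541).

```bash
python3 - <<'E'
from h import *
np.set_printoptions(precision=4,suppress=True)
C=lambda p:(270+p[0]/4.6-.4,175+p[1]/4.6-.4)
D=lambda p:(95+p[0]/5-.4,170+p[1]/5-.4)
for n,a,b in [("L1",(129,42),(71,193)),("S1",(350,73),(363,166)),("S2",(367,383),(338,476)),("L2",(697,295),(631,445))]:
    A,B=ray("top",C(a),.027),ray("top",C(b),.027); d=A-B
    print(n,(A+B)/2,"len",np.hypot(*d[:2]),"yaw",np.arctan2(d[1],d[0]), "scene px",pix("scene",np.r_[((A+B)/2)[:2],.02]))
print("weight",ray("top",C((123,405)),.01),"gauge",ray("top",C((685,60)),.036))
P={k:ray("top",D(p),z) for k,p,z in [("LrL",(135,175),.022),("LrR",(370,167),.022),("LfL",(132,437),.022),("RrL",(397,247),.022),("RrR",(632,235),.022),("RfL",(400,422),.022),("hL",(245,551),.060),("hR",(495,541),.060),("divT",(377,162),.054),("divB",(381,425),.054),("chestL",(45,80),.095),("chestR",(662,52),.095),("frL",(47,456),.073),("frR",(664,427),.073),("frL_b",(90,450),.073),("wR",(640,425),.073)]}
for k,v in P.items(): print(k,v)
for a,b in [("LrL","LrR"),("RrL","RrR"),("hL","hR"),("chestL","chestR"),("frL","frR")]:
    d=P[a]-P[b]; print(a,b,np.hypot(*d[:2]),"yaw",-np.arctan2(d[0],d[1]))
for a,b in [("LrL","LfL"),("RrL","RfL"),("divT","divB")]:
    d=P[a]-P[b]; print(a,b,np.hypot(*d[:2]),"yaw",np.arctan2(d[1],d[0]))
E
```

```text
L1 [ 0.6231 -0.0802  0.027 ] len 0.09514670421712523 yaw -0.3734323592614071 scene px [389.0857 264.8214]
S1 [ 0.6176 -0.2268  0.027 ] len 0.05548595474748804 yaw 0.0949134145753201 scene px [338.0462 296.9563]
S2 [ 0.4393 -0.2176  0.027 ] len 0.05469039873792496 yaw -0.33833279381117454 scene px [295.7777 242.995 ]
L2 [ 0.4682 -0.3929  0.027 ] len 0.09381372237144965 yaw -0.4695937552072861 scene px [240.4209 290.2829]
weight [ 0.4588 -0.0894  0.01  ] gauge [ 0.6448 -0.4147  0.036 ]
LrL [0.6245 0.3698 0.022 ]
LrR [0.6254 0.2453 0.022 ]
LfL [0.4841 0.364  0.022 ]
RrL [0.5815 0.2296 0.022 ]
RrR [0.5845 0.1059 0.022 ]
RfL [0.4882 0.2251 0.022 ]
hL [0.419  0.2884 0.06  ]
hR [0.4206 0.1642 0.06  ]
divT [0.6189 0.2313 0.054 ]
divB [0.4815 0.2247 0.054 ]
chestL [0.6544 0.386  0.095 ]
chestR [0.6602 0.0768 0.095 ]
frL [0.4673 0.3838 0.073 ]
frR [0.4735 0.0782 0.073 ]
frL_b [0.4697 0.3626 0.073 ]
wR [0.4749 0.0901 0.073 ]
LrL LrR 0.12455667943392586 yaw 0.007215583805465854
RrL RrR 0.1236941554084171 yaw 0.02474320303748807
hL hR 0.12421476341677876 yaw 0.013325199230732212
chestL chestR 0.309310407182916 yaw 0.019014328615823323
frL frR 0.3056599502209622 yaw 0.0204235425827972
LrL LfL 0.14059697140508784 yaw 0.041687160469026645
RrL RfL 0.09342064528075558 yaw 0.04797707764950307
divT divB 0.1375365604870519 yaw 0.04762838938999202
```

```bash
cat >> h.py <<'E'
DY=.03
def dr(row,side): # slot pose in drawer
    ex=np.array([np.cos(DY),np.sin(DY)]);ey=np.array([-ex[1],ex[0]])
    c=np.array([.5515,.3018])
    if row=="S": c=c-.138*ey-.0225*ex
    return c+side*.027*ey
def go(*ws):
    s=get_state();M=R.from_rotvec(s["eef_rot"]).as_matrix();p=s["position"]
    y=np.arctan2(M[1,1],M[0,1]);print("t",round(s["time_s"],2),"p",np.round(p,4),"psi",round((y-np.pi/2+np.pi/2)%np.pi-np.pi/2,3),"tilt",np.round(M[2,:2],3),"q7",round(s["qpos"][6],2))
    for w in ws:
        d=M.T@(np.array(w[:3])-p)*1000
        t=-((w[3]+np.pi/2-y+np.pi/2)%np.pi-np.pi/2)
        print(np.round(d,1),"turn",round(t,3),"rows",round(max(np.linalg.norm(d)/41.7,abs(t)/.125),1))
E
python3 -c "
from h import *
L1=(.6231,-.0802);go((.168,.627,.36,-.262),(.5,.3,.36,-.37),(*L1,.13,-.373),(*L1,.004,-.373))"
```

```text
t 0.1 p [0.168 0.627 0.23 ] psi -0.262 tilt [-0.    -0.002] q7 -0.05
[   0.    -0.3 -130. ] turn 0.0 rows 3.1
[-405.3 -230.3 -129.4] turn 0.108 rows 11.6
[-622.6 -565.1  101.4] turn 0.111 rows 20.3
[-622.5 -564.8  227.4] turn 0.111 rows 20.9
```

play_rows --pt "0 0 -130 0" --pt "0 0 -130 0" --pt "0 0 -130 0" --pt "-405 -230 -130 0.11" --pt "-405 -230 -130 0.11" --pt "-405 -230 -130 0.11" --pt "-405 -230 -130 0.11" --pt "-405 -230 -130 0.11" --fingers 60

```text
time_s: 0.77
position: [0.3175, 0.4797, 0.358]
eef_rot: [-0.58, -3.087, 0.001]
force: [1.9, 0.7, 0.8]
opening: 0.705
grasp_force: 0.0
```

```bash
python3 -c "
from h import *
L1=(.6231,-.0802);go((*L1,.13,-.373),(*L1,.004,-.373))"
```

```text
t 0.77 p [0.3175 0.4797 0.358 ] psi -0.371 tilt [ 0.    -0.001] q7 0.17
[-488.  -410.7  228.3] turn 0.002 rows 16.2
[-488.  -410.6  354.3] turn 0.002 rows 17.5
```

play_rows --pt "-488 -410 150 0" --pt "-488 -410 150 0" --pt "-488 -410 150 0" --pt "-488 -410 150 0" --pt "-488 -410 150 0" --pt "-488 -410 150 0" --pt "-488 -410 150 0" --pt "-488 -410 150 0"

```text
time_s: 1.43
position: [0.4723, 0.1949, 0.2814]
eef_rot: [-0.58, -3.087, -0.0]
force: [0.0, 0.3, 0.3]
opening: 0.702
grasp_force: 0.0
```

```bash
python3 -c "
from h import *
L1=(.6231,-.0802);go((*L1,.13,-.373),(*L1,.004,-.373))"
```

```text
t 1.43 p [0.4723 0.1949 0.2814] psi -0.372 tilt [ 0.001 -0.   ] q7 0.76
[-240.4 -201.5  151.3] turn 0.001 rows 8.4
[-240.5 -201.5  277.3] turn 0.001 rows 10.0
```

play_rows --pt "-240 -201 151 0" --pt "-240 -201 151 0" --pt "-240 -201 151 0" --pt "-240 -201 151 0" --pt "-240 -201 151 0" --pt "-240 -201 151 0" --pt "-240 -201 151 0" --pt "-240 -201 151 0"

```text
time_s: 2.1
position: [0.6168, -0.0676, 0.1358]
eef_rot: [-0.58, -3.087, -0.0]
force: [1.3, 0.8, 0.3]
opening: 0.706
grasp_force: 0.0
```

play_rows --pt "0 0 0 0" --pt "0 0 0 0"

```text
time_s: 2.27
position: [0.6151, -0.0704, 0.135]
eef_rot: [-0.59, -3.082, 0.005]
force: [-0.6, 0.5, -0.5]
opening: 0.705
grasp_force: 0.0
```

```bash
python3 -c "
from h import *
L1=(.6231,-.0802);go((*L1,.13,-.373),(*L1,.004,-.373))
im=get_image('scene');cv2.imwrite('pics/s1.png',cv2.resize(im[130:370,220:540,::-1],None,fx=2.5,fy=2.5,interpolation=cv2.INTER_CUBIC))"
```

```text
t 2.27 p [ 0.6151 -0.0704  0.135 ] psi -0.378 tilt [ 0.003 -0.004] q7 1.47
[-11.1  -6.1   5. ] turn -0.005 rows 0.3
[-11.5  -5.6 131. ] turn -0.005 rows 3.2
```

View pics/s1.png

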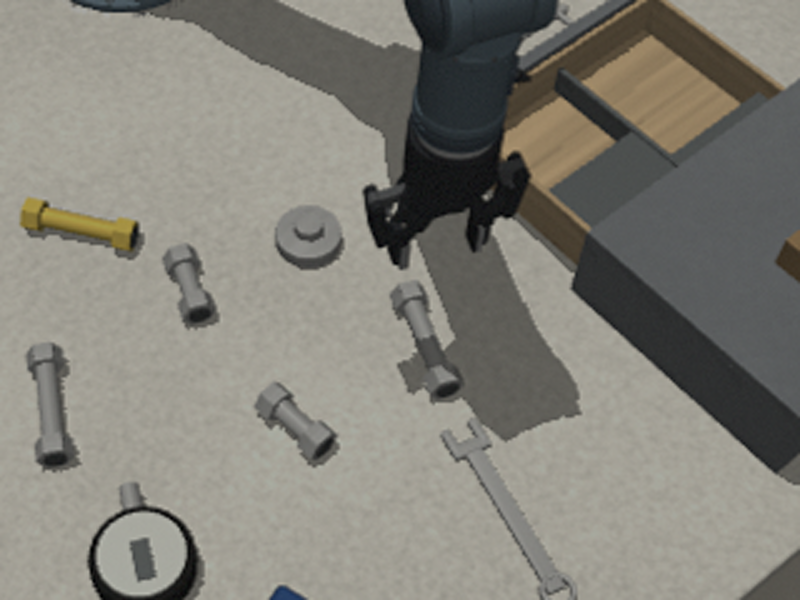

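The scene view agrees with the estimate: L1 appears at scene (390,266), against a prediction of (389,265). The fingers straddle the stem line.

play_rows --pt "-11 -6 5 -0.005" --pt "-11 -6 60 -0.005" --pt "-11 -6 90 -0.005" --pt "-11 -6 115 -0.005" --pt "-11 -6 130 -0.005" --pt "-11 -6 130 -0.005" --pt "-11 -6 130 -0.005" --pt "-11 -6 130 -0.005"

```text
time_s: 2.98
position: [0.627, -0.0754, 0.0098]
eef_rot: [0.571, 3.085, 0.001]
force: [1.6, 0.5, 1.1]
opening: 0.701
grasp_force: 0.0
```

```bash
python3 -c "
from h import *
L1=(.6231,-.0802);go((*L1,.005,-.373));print(get_state()['force'])"
```

```text
t 2.98 p [ 0.627  -0.0754  0.0098] psi -0.366 tilt [-0.004  0.002] q7 1.57
[ 1.9 -5.9  4.8] turn 0.007 rows 0.2
[1.59058501 0.52142144 1.12703617]
```

play_rows --pt "2 -6 5 0.007" --pt "2 -6 5 0.007" --pt "2 -6 5 0.007"

```text
time_s: 3.23
position: [0.6209, -0.0818, 0.0034]
eef_rot: [0.586, 3.085, -0.0]
force: [0.4, -0.2, 0.1]
opening: 0.701
grasp_force: 0.0
```

```bash
python3 -c "
from h import *
L1=(.6231,-.0802);go((*L1,.005,-.373))
for i in range(3): get_image('top'); print(get_state()['position'],np.abs(get_state()['qd']).max())"
```

```text
t 3.23 p [ 0.6209 -0.0818  0.0034] psi -0.375 tilt [-0.001  0.   ] q7 1.58
[-1.5  2.3 -1.6] turn -0.002 rows 0.1
[ 0.62103149 -0.08143367  0.00331013] 0.009683560398487778
[ 0.62106398 -0.0811274   0.00310646] 0.007148767618462173
[ 0.62108783 -0.08091616  0.00294106] 0.006429575840213401
```

play_rows --pt "-2 1 -2 0" --pt "-2 1 -2 0" --pt "-2 1 -2 0" --pt "-2 1 -2 0" --pt "-2 1 -2 0" --pt "-2 1 -2 0" --pt "-2 1 -2 0" --pt "-2 1 -2 0" --fingers 0

```text
time_s: 4.05
position: [0.6237, -0.0801, 0.0049]
eef_rot: [0.583, 3.086, 0.001]
force: [0.5, 1.8, 4.6]
opening: 0.21
grasp_force: 58.7
```

play_rows --pt "0 0 -20 0" --pt "0 0 -50 0" --pt "0 0 -90 0" --pt "0 0 -125 0" --pt "0 0 -145 0" --pt "0 0 -145 0" --pt "0 0 -145 0" --pt "0 0 -145 0"

```text
time_s: 4.72
position: [0.6206, -0.0803, 0.1467]
eef_rot: [-0.583, -3.082, 0.001]
force: [0.6, -0.1, -1.9]
opening: 0.212
grasp_force: 58.8
```

```bash
python3 -c "
from h import *
T=dr('L',1);print(T);go((*T,.15,DY),(*T,.028,DY));print(get_state()['force'])"
```

```text
[0.55069012 0.32878785]
t 4.72 p [ 0.6206 -0.0803  0.1467] psi -0.374 tilt [ 0.005 -0.002] q7 1.49
[214.5 355.3  -2.9] turn -0.404 rows 10.0
[213.9 355.5 119.1] turn -0.404 rows 10.4
[ 0.59306886 -0.11072862 -1.93406955]
```

play_rows --pt "214 355 -3 -0.4" --pt "214 355 -3 -0.4" --pt "214 355 -3 -0.4" --pt "214 355 -3 -0.4" --pt "214 355 -3 -0.4" --pt "214 355 -3 -0.4" --pt "214 355 -3 -0.4" --pt "214 355 -3 -0.4"

```text
time_s: 5.38
position: [0.5638, 0.2488, 0.1482]
eef_rot: [0.041, -3.136, 0.005]
force: [2.2, 0.7, -1.9]
opening: 0.212
grasp_force: 59.0
```

```bash
python3 -c "
from h import *
T=dr('L',1);go((*T,.13,DY),(*T,.028,DY))"
```

```text
t 5.38 p [0.5638 0.2488 0.1482] psi 0.026 tilt [ 0.006 -0.003] q7 1.27
[11.  80.4 18. ] turn -0.004 rows 2.0
[ 10.4  80.7 120. ] turn -0.004 rows 3.5
```

play_rows --pt "11 40 10 -0.004" --pt "11 72 30 -0.004" --pt "11 72 50 -0.004" --pt "11 72 50 -0.004" --pt "11 72 50 -0.004" --pt "11 72 50 -0.004"

```text
time_s: 5.88
position: [0.5539, 0.317, 0.1002]
eef_rot: [0.044, -3.139, 0.005]
force: [0.9, -0.4, -2.0]
opening: 0.21
grasp_force: 59.0
```

```bash
python3 -c "
from h import *
im=get_image('top')[150:300,80:260,::-1];T=dr('L',1);go((*T,.13,DY),(*T,.028,DY));cv2.imwrite('pics/t2.png',cv2.resize(im,None,fx=4,fy=4,interpolation=cv2.INTER_CUBIC))"
```

```text
t 5.93 p [0.555  0.3172 0.1015] psi 0.027 tilt [-0.    -0.002] q7 1.18
[  4.   11.7 -28.5] turn -0.003 rows 0.7
[ 4.  11.8 73.5] turn -0.003 rows 1.8
```

View pics/t2.png

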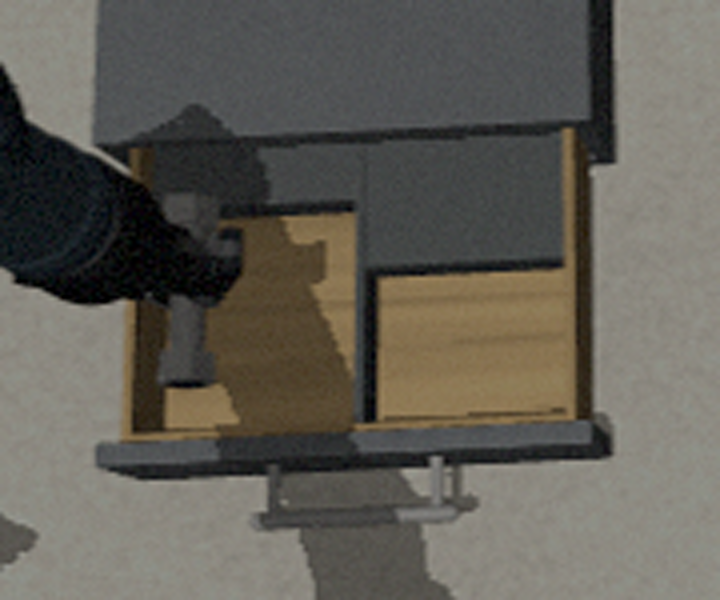

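The stem hangs over the left bay, collars at crop (187,210) and (187,365), parallel to the divider. Next I lower it.

play_rows --pt "4 12 0 -0.003" --pt "4 12 20 -0.003" --pt "4 12 40 -0.003" --pt "4 12 55 -0.003" --pt "4 12 62 -0.003" --pt "4 12 62 -0.003" --pt "4 12 62 -0.003"

```text
time_s: 6.52
position: [0.5499, 0.3314, 0.0399]
eef_rot: [-0.051, 3.141, -0.0]
force: [0.6, -0.8, -1.3]
opening: 0.205
grasp_force: 59.1
```

```bash
python3 -c "
from h import *
T=dr('L',1);go((*T,.028,DY));print(get_state()['force'])"
```

```text
t 6.52 p [0.5499 0.3314 0.0399] psi 0.033 tilt [-0. -0.] q7 1.19
[-0.7 -2.6 11.9] turn 0.003 rows 0.3
[ 0.55521163 -0.84073362 -1.34987438]
```

play_rows --pt "0 -2 6 0" --pt "0 -2 10 0" --pt "0 -2 12 0" --pt "0 -2 12 0" --pt "0 -2 12 0"

```text
time_s: 6.93
position: [0.5503, 0.3294, 0.0282]
eef_rot: [-0.052, 3.14, 0.0]
force: [-0.2, -1.8, -0.8]
opening: 0.205
grasp_force: 59.6
```

```bash
python3 -c "
from h import *
T=dr('L',1);go((*T,.027,DY));print(get_state()['force'])"
```

```text
t 6.93 p [0.5503 0.3294 0.0282] psi 0.033 tilt [-0.001  0.   ] q7 1.2
[-0.3 -0.6  1.2] turn 0.003 rows 0.0
[-0.15034158 -1.82317944 -0.80175356]
```

play_rows --pt "0 0 0 0" --pt "0 0 0 0" --pt "0 0 0 0" --pt "0 0 -20 0" --pt "0 0 -60 0" --pt "0 0 -100 0" --pt "0 0 -120 0" --pt "0 0 -120 0" --fingers 35

```text
time_s: 7.6
position: [0.5546, 0.3324, 0.1557]
eef_rot: [-0.052, 3.129, 0.013]
force: [1.0, 0.1, 0.7]
opening: 0.406
grasp_force: 0.0
```

```bash
python3 -c "
from h import *
P=(.4682,-.3929);go((*P,.14,-.47));print(get_state()['force'])"
```

```text
t 7.6 p [0.5546 0.3324 0.1557] psi 0.033 tilt [-0.012  0.008] q7 1.15
[ 110.4 -722.1    8.4] turn 0.503 rows 17.5
[1.01185572 0.06965098 0.69279147]
```

play_rows --pt "110 -722 0 0.5" --pt "110 -722 0 0.5" --pt "110 -722 0 0.5" --pt "110 -722 0 0.5" --pt "110 -722 0 0.5" --pt "110 -722 0 0.5" --pt "110 -722 0 0.5" --pt "110 -722 0 0.5" --fingers 60

```text
time_s: 8.27
position: [0.51, -0.0029, 0.1479]
eef_rot: [0.726, 3.056, 0.001]
force: [1.7, -0.1, -0.7]
opening: 0.705
grasp_force: 0.0
```

```bash
python3 -c "
from h import *
P=(.4682,-.3929);go((*P,.14,-.47))"
```

```text
t 8.27 p [ 0.51   -0.0029  0.1479] psi -0.466 tilt [-0.     0.001] q7 1.19
[-138.  -367.1    7.5] turn 0.004 rows 9.4
```

play_rows --pt "-135 -358 5 0.004" --pt "-135 -358 5 0.004" --pt "-135 -358 5 0.004" --pt "-135 -358 5 0.004" --pt "-135 -358 5 0.004" --pt "-135 -358 5 0.004" --pt "-135 -358 5 0.004" --pt "-135 -358 5 0.004"

```text
time_s: 8.93
position: [0.475, -0.3344, 0.1433]
eef_rot: [0.732, 3.055, 0.001]
force: [1.0, 0.8, 0.8]
opening: 0.7
grasp_force: 0.0
```

play_rows --pt "-15 -38 20 0" --pt "-15 -38 40 0" --pt "-15 -38 60 0" --pt "-15 -38 60 0" --pt "-15 -38 60 0"

```text
time_s: 9.35
position: [0.4705, -0.3724, 0.0821]
eef_rot: [-0.732, -3.052, -0.002]
force: [0.2, 0.3, 0.7]
opening: 0.704
grasp_force: 0.0
```

```bash
python3 -c "
from h import *
P=(.4682,-.3929);go((*P,.005,-.47))"
```

```text
t 9.35 p [ 0.4705 -0.3724  0.0821] psi -0.471 tilt [0.003 0.001] q7 2.04
[ -7.5 -19.4  77. ] turn -0.001 rows 1.9
```

play_rows --pt "-7 -19 0 0" --pt "-7 -19 25 0" --pt "-7 -19 50 0" --pt "-7 -19 65 0" --pt "-7 -19 72 0" --pt "-7 -19 72 0" --pt "-7 -19 72 0" --pt "-7 -19 72 0"

```text
time_s: 10.02
position: [0.4702, -0.3943, 0.0129]
eef_rot: [0.731, 3.053, -0.002]
force: [0.5, -0.2, -0.1]
opening: 0.703
grasp_force: 0.0
```

```bash
python3 -c "
from h import *
P=(.4682,-.3929);go((*P,.005,-.47))"
```

```text
t 10.02 p [ 0.4702 -0.3943  0.0129] psi -0.47 tilt [-0.003 -0.   ] q7 2.13
[2.4 0.4 7.9] turn -0.0 rows 0.2
```

play_rows --pt "2 0 8 0" --pt "2 0 8 0" --pt "2 0 8 0"

```text
time_s: 10.27
position: [0.4669, -0.3925, 0.0033]
eef_rot: [-0.733, -3.054, -0.001]
force: [-0.3, -0.1, -0.4]
opening: 0.701
grasp_force: 0.0
```

play_rows --pt "0 0 0 0" --pt "0 0 0 0" --pt "0 0 0 0" --pt "0 0 0 0" --pt "0 0 0 0" --pt "0 0 0 0" --pt "0 0 0 0" --fingers 0

```text
time_s: 10.85
position: [0.4672, -0.3935, 0.0039]
eef_rot: [0.733, 3.054, -0.001]
force: [-0.4, -0.4, 3.8]
opening: 0.209
grasp_force: 58.7
```

play_rows --pt "0 0 -20 0" --pt "0 0 -50 0" --pt "0 0 -90 0" --pt "0 0 -125 0" --pt "0 0 -145 0" --pt "0 0 -145 0" --pt "0 0 -145 0" --pt "0 0 -145 0"

```text
time_s: 11.52
position: [0.4661, -0.3907, 0.146]
eef_rot: [-0.731, -3.051, -0.004]
force: [-0.2, 0.3, -3.2]
opening: 0.208
grasp_force: 59.0
```

```bash
python3 -c "
from h import *
T=dr('L',-1);go((*T,.15,DY))"
```

```text
t 11.52 p [ 0.4661 -0.3907  0.146 ] psi -0.47 tilt [0.004 0.001] q7 2.03
[224.6 632.4  -2.1] turn -0.5 rows 16.1
```

play_rows --pt "224 632 -2 -0.5" --pt "224 632 -2 -0.5" --pt "224 632 -2 -0.5" --pt "224 632 -2 -0.5" --pt "224 632 -2 -0.5" --pt "224 632 -2 -0.5" --pt "224 632 -2 -0.5" --pt "224 632 -2 -0.5"

```text
time_s: 12.18
position: [0.5078, -0.0598, 0.1467]
eef_rot: [0.046, -3.136, -0.0]
force: [1.2, -0.2, -3.2]
opening: 0.212
grasp_force: 59.3
```

```bash
python3 -c "
from h import *
T=dr('L',-1);go((*T,.13,DY))"
```

```text
t 12.18 p [ 0.5078 -0.0598  0.1467] psi 0.029 tilt [0.006 0.   ] q7 1.78
[-54.4 333.1  16.4] turn -0.001 rows 8.1
```

play_rows --pt "-50 322 0 0" --pt "-50 322 0 0" --pt "-50 322 0 0" --pt "-50 322 0 0" --pt "-50 322 0 0" --pt "-50 322 0 0" --pt "-50 322 0 0" --pt "-50 322 0 0"

```text
time_s: 12.85
position: [0.5481, 0.2647, 0.1459]
eef_rot: [0.051, -3.136, 0.002]
force: [0.4, -0.5, -2.5]
opening: 0.209
grasp_force: 59.3
```

play_rows --pt "0 0 20 0" --pt "0 0 40 0" --pt "0 0 50 0" --pt "0 0 50 0" --pt "0 0 50 0"

```text
time_s: 13.27
position: [0.5493, 0.2593, 0.097]
eef_rot: [0.044, -3.137, 0.005]
force: [-0.5, 1.3, -2.1]
opening: 0.213
grasp_force: 59.4
```

```bash
python3 -c "
from h import *
T=dr('L',-1);go((*T,.028,DY))"
```

```text
t 13.27 p [0.5493 0.2593 0.097 ] psi 0.028 tilt [ 0.004 -0.003] q7 1.25
[-3.7 15.6 69. ] turn -0.002 rows 1.7
```

play_rows --pt "-3 15 0 -0.002" --pt "-3 15 20 -0.002" --pt "-3 15 40 -0.002" --pt "-3 15 50 -0.002" --pt "-3 15 58 -0.002" --pt "-3 15 58 -0.002" --pt "-3 15 58 -0.002" --pt "-3 15 58 -0.002"

```text
time_s: 13.93
position: [0.5547, 0.2766, 0.0426]
eef_rot: [-0.048, 3.139, 0.002]
force: [-0.5, -0.6, -2.4]
opening: 0.209
grasp_force: 59.4
```

```bash
python3 -c "
from h import *
T=dr('L',-1);go((*T,.0275,DY))"
```

```text
t 13.93 p [0.5547 0.2766 0.0426] psi 0.031 tilt [-0.002  0.001] q7 1.26
[ 2.5 -1.7 15.1] turn 0.001 rows 0.4
```

play_rows --pt "2 -1 8 0" --pt "2 -1 13 0" --pt "2 -1 15 0" --pt "2 -1 15 0" --pt "2 -1 15 0"

```text
time_s: 14.35
position: [0.5516, 0.2751, 0.0263]
eef_rot: [0.049, -3.141, 0.0]
force: [-0.8, 0.7, -2.7]
opening: 0.208
grasp_force: 59.4
```

play_rows --pt "0 0 0 0" --pt "0 0 0 0" --pt "0 0 0 0" --pt "0 0 -20 0" --pt "0 0 -60 0" --pt "0 0 -100 0" --pt "0 0 -120 0" --pt "0 0 -120 0" --fingers 35

```text
time_s: 15.02
position: [0.5566, 0.2772, 0.1538]
eef_rot: [-0.048, 3.129, 0.011]
force: [1.9, -0.3, 0.7]
opening: 0.41
grasp_force: 0.0
```

```bash
python3 -c "
from h import *
P=(.6176,-.2268);go((*P,.14,.095))"
```

```text
t 15.02 p [0.5566 0.2772 0.1538] psi 0.031 tilt [-0.012  0.007] q7 1.22
[ -45.4 -505.7   10.8] turn -0.064 rows 12.2
```

play_rows --pt "-45 -505 0 -0.064" --pt "-45 -505 0 -0.064" --pt "-45 -505 0 -0.064" --pt "-45 -505 0 -0.064" --pt "-45 -505 0 -0.064" --pt "-45 -505 0 -0.064" --pt "-45 -505 0 -0.064" --pt "-45 -505 0 -0.064" --fingers 60

```text
time_s: 15.68
position: [0.5911, -0.0577, 0.146]
eef_rot: [0.15, -3.138, -0.0]
force: [0.7, -0.1, 0.5]
opening: 0.7
grasp_force: 0.0
```

```bash
python3 -c "
from h import *
im=get_image('top')[150:300,80:260,::-1];cv2.imwrite('pics/t3.png',cv2.resize(im,None,fx=4,fy=4,interpolation=cv2.INTER_CUBIC))
P=(.6176,-.2268);go((*P,.08,.095))"
```

```text
t 15.73 p [ 0.5911 -0.0714  0.1469] psi 0.082 tilt [-0.001 -0.009] q7 1.87
[ -13.6 -156.4   68.4] turn -0.013 rows 4.1
```

View pics/t3.png

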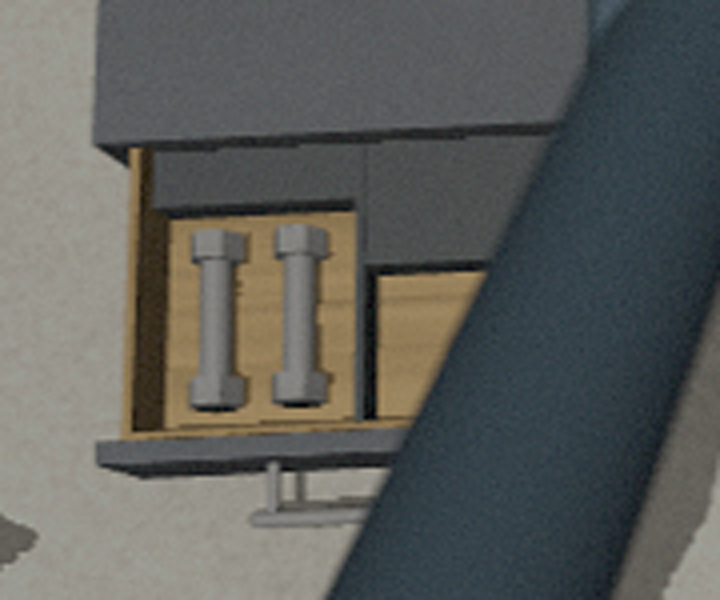

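Both long stems lie flat and parallel in the long row, bodies at crop (218,320) and (299,315). Next is short stem S1.

play_rows --pt "-12 -150 0 -0.013" --pt "-12 -150 0 -0.013" --pt "-12 -150 0 -0.013" --pt "-12 -150 20 -0.013" --pt "-12 -150 45 -0.013" --pt "-12 -150 68 -0.013" --pt "-12 -150 68 -0.013" --pt "-12 -150 68 -0.013"

```text
time_s: 16.4
position: [0.6161, -0.2028, 0.0763]
eef_rot: [0.17, -3.132, -0.003]
force: [0.7, 0.6, -0.8]
opening: 0.7
grasp_force: 0.0
```

```bash
python3 -c "
from h import *
P=(.6176,-.2268);go((*P,.005,.095))"
```

```text
t 16.4 p [ 0.6161 -0.2028  0.0763] psi 0.109 tilt [0.004 0.002] q7 2.18
[  0.7 -24.1  71.3] turn 0.014 rows 1.8
```

play_rows --pt "0 -23 0 0.014" --pt "0 -23 20 0.014" --pt "0 -23 45 0.014" --pt "0 -23 60 0.014" --pt "0 -23 65 0.014" --pt "0 -23 65 0.014" --pt "0 -23 65 0.014" --pt "0 -23 65 0.014"

```text
time_s: 17.07
position: [0.6217, -0.227, 0.015]
eef_rot: [-0.149, 3.135, -0.001]
force: [0.1, -0.2, -0.5]
opening: 0.702
grasp_force: 0.0
```

```bash
python3 -c "
from h import *
P=(.6176,-.2268);go((*P,.005,.095))"
```

```text
t 17.07 p [ 0.6217 -0.227   0.015 ] psi 0.095 tilt [-0.003 -0.001] q7 2.23
[ 4.1  0.6 10. ] turn -0.0 rows 0.3
```

play_rows --pt "3 0 9 0" --pt "3 0 9 0" --pt "3 0 9 0" --pt "3 0 9 0"

```text
time_s: 17.4
position: [0.6171, -0.2272, 0.0044]
eef_rot: [0.148, -3.138, -0.0]
force: [-0.5, 0.1, 0.2]
opening: 0.703
grasp_force: 0.0
```

play_rows --pt "0 0 0 0" --pt "0 0 0 0" --pt "0 0 0 0" --pt "0 0 0 0" --pt "0 0 0 0" --pt "0 0 0 0" --pt "0 0 0 0" --fingers 0

```text
time_s: 17.98
position: [0.6176, -0.2274, 0.0048]
eef_rot: [-0.148, 3.137, -0.001]
force: [-0.8, -0.8, 2.9]
opening: 0.213
grasp_force: 58.8
```

play_rows --pt "0 0 -20 0" --pt "0 0 -50 0" --pt "0 0 -90 0" --pt "0 0 -125 0" --pt "0 0 -145 0" --pt "0 0 -145 0" --pt "0 0 -145 0" --pt "0 0 -145 0"

```text
time_s: 18.65
position: [0.6158, -0.2262, 0.1474]
eef_rot: [0.148, -3.135, -0.002]
force: [-0.5, 0.3, -1.4]
opening: 0.21
grasp_force: 58.6
```

```bash
python3 -c "
from h import *
T=dr('S',1);go((*T,.15,DY))"
```

```text
t 18.65 p [ 0.6158 -0.2262  0.1474] psi 0.094 tilt [0.003 0.002] q7 2.17
[ 43.8 422.4  -1.8] turn 0.064 rows 10.2
```

play_rows --pt "43 422 -2 0.064" --pt "43 422 -2 0.064" --pt "43 422 -2 0.064" --pt "43 422 -2 0.064" --pt "43 422 -2 0.064" --pt "43 422 -2 0.064" --pt "43 422 -2 0.064" --pt "43 422 -2 0.064"

```text
time_s: 19.32
position: [0.5494, 0.1014, 0.1482]
eef_rot: [0.048, -3.136, 0.003]
force: [1.6, -0.2, -1.9]
opening: 0.208
grasp_force: 58.8
```

```bash
python3 -c "
from h import *
T=dr('S',1);go((*T,.09,DY))"
```

```text
t 19.32 p [0.5494 0.1014 0.1482] psi 0.03 tilt [ 0.005 -0.002] q7 1.49
[14.  89.3 58.1] turn 0.0 rows 2.6
```

play_rows --pt "15 40 0 0" --pt "15 83 10 0" --pt "15 83 30 0" --pt "15 83 50 0" --pt "15 83 50 0" --pt "15 83 50 0" --pt "15 83 50 0"

```text
time_s: 19.9
position: [0.5346, 0.1809, 0.1003]
eef_rot: [0.045, -3.14, 0.002]
force: [0.2, 0.5, -0.4]
opening: 0.208
grasp_force: 58.9
```

```bash
python3 -c "
from h import *
T=dr('S',1);go((*T,.028,DY))"
```

```text
t 19.9 p [0.5346 0.1809 0.1003] psi 0.029 tilt [ 0.002 -0.001] q7 1.36
[ 1.9  9.4 72.3] turn -0.001 rows 1.7
```

play_rows --pt "2 9 0 0" --pt "2 9 20 0" --pt "2 9 40 0" --pt "2 9 55 0" --pt "2 9 60 0" --pt "2 9 60 0" --pt "2 9 60 0" --pt "2 9 60 0"

```text
time_s: 20.57
position: [0.5341, 0.1918, 0.0425]
eef_rot: [-0.047, 3.139, 0.002]
force: [-0.3, -0.8, -0.8]
opening: 0.213
grasp_force: 58.8
```

```bash
python3 -c "
from h import *
T=dr('S',1);go((*T,.0275,DY))"
```

```text
t 20.57 p [0.5341 0.1918 0.0425] psi 0.03 tilt [-0.003  0.001] q7 1.39
[ 1.8 -1.5 15. ] turn -0.0 rows 0.4
```

play_rows --pt "2 -1 8 0" --pt "2 -1 12 0" --pt "2 -1 14 0" --pt "2 -1 14 0" --pt "2 -1 14 0"

```text
time_s: 20.98
position: [0.5307, 0.1902, 0.0268]
eef_rot: [0.047, -3.141, 0.0]
force: [-0.2, -0.3, -0.5]
opening: 0.214
grasp_force: 59.0
```

play_rows --pt "0 0 0 0" --pt "0 0 0 0" --pt "0 0 0 0" --pt "0 0 -20 0" --pt "0 0 -60 0" --pt "0 0 -100 0" --pt "0 0 -120 0" --pt "0 0 -120 0" --fingers 35

```text
time_s: 21.65
position: [0.5354, 0.1918, 0.1533]
eef_rot: [-0.047, 3.13, 0.009]
force: [1.0, -0.1, -0.2]
opening: 0.412
grasp_force: 0.0
```

```bash
python3 -c "
from h import *
P=(.4393,-.2176);go((*P,.14,-.338))"
```

```text
t 21.65 p [0.5354 0.1918 0.1533] psi 0.03 tilt [-0.011  0.006] q7 1.32
[ 108.3 -406.4    9.8] turn 0.368 rows 10.1
```

play_rows --pt "106 -406 0 0.368" --pt "106 -406 0 0.368" --pt "106 -406 0 0.368" --pt "106 -406 0 0.368" --pt "106 -406 0 0.368" --pt "106 -406 0 0.368" --pt "106 -406 0 0.368" --pt "106 -406 0 0.368" --fingers 60

```text
time_s: 22.32
position: [0.4549, -0.1362, 0.1465]
eef_rot: [-0.527, -3.097, -0.001]
force: [0.3, -0.5, -0.6]
opening: 0.704
grasp_force: 0.0
```

```bash
python3 -c "
from h import *
P=(.4393,-.2176);go((*P,.08,-.338))"
```

```text
t 22.32 p [ 0.4549 -0.1362  0.1465] psi -0.337 tilt [0. 0.] q7 1.58
[-12.2 -82.   66.5] turn 0.001 rows 2.5
```

play_rows --pt "-12 -40 0 0" --pt "-12 -76 10 0" --pt "-12 -76 35 0" --pt "-12 -76 60 0" --pt "-12 -76 60 0" --pt "-12 -76 60 0" --pt "-12 -76 60 0"

```text
time_s: 22.9
position: [0.4428, -0.2102, 0.0874]
eef_rot: [0.527, 3.097, -0.0]
force: [0.7, -0.1, -0.6]
opening: 0.699
grasp_force: 0.0
```

```bash
python3 -c "
from h import *
P=(.4393,-.2176);go((*P,.005,-.338))"
```

```text
t 22.9 p [ 0.4428 -0.2102  0.0874] psi -0.337 tilt [-0. -0.] q7 1.86
[ 0.9 -8.1 82.4] turn 0.001 rows 2.0
```

play_rows --pt "1 -7 0 0" --pt "1 -7 25 0" --pt "1 -7 50 0" --pt "1 -7 70 0" --pt "1 -7 75 0" --pt "1 -7 75 0" --pt "1 -7 75 0" --pt "1 -7 75 0"

```text
time_s: 23.57
position: [0.4407, -0.2174, 0.0136]
eef_rot: [0.527, 3.094, -0.001]
force: [-0.8, 0.5, 0.2]
opening: 0.7
grasp_force: 0.0
```

```bash
python3 -c "
from h import *
P=(.4393,-.2176);go((*P,.005,-.338))"
```

```text
t 23.57 p [ 0.4407 -0.2174  0.0136] psi -0.338 tilt [-0.003  0.   ] q7 1.99
[ 1.3 -0.7  8.6] turn 0.0 rows 0.2
```

play_rows --pt "1 -1 8 0" --pt "1 -1 8 0" --pt "1 -1 8 0" --pt "1 -1 8 0"

```text
time_s: 23.9
position: [0.4379, -0.2173, 0.0041]
eef_rot: [0.528, 3.097, 0.0]
force: [0.9, 1.5, 0.1]
opening: 0.702
grasp_force: 0.0
```

play_rows --pt "0 0 0 0" --pt "0 0 0 0" --pt "0 0 0 0" --pt "0 0 0 0" --pt "0 0 0 0" --pt "0 0 0 0" --pt "0 0 0 0" --fingers 0

```text
time_s: 24.48
position: [0.438, -0.2175, 0.0042]
eef_rot: [0.528, 3.097, 0.0]
force: [-1.6, -0.1, 4.8]
opening: 0.208
grasp_force: 58.6
```

play_rows --pt "0 0 -20 0" --pt "0 0 -50 0" --pt "0 0 -90 0" --pt "0 0 -125 0" --pt "0 0 -145 0" --pt "0 0 -145 0" --pt "0 0 -145 0" --pt "0 0 -145 0"

```text
time_s: 25.15
position: [0.4366, -0.2164, 0.1475]
eef_rot: [-0.527, -3.094, -0.001]
force: [-0.7, 0.0, -2.0]
opening: 0.214
grasp_force: 59.2
```

```bash
python3 -c "
from h import *
T=dr('S',-1);go((*T,.15,DY))"
```

```text
t 25.15 p [ 0.4366 -0.2164  0.1475] psi -0.337 tilt [0.003 0.   ] q7 1.79
[ 24.9 364.9  -2.3] turn -0.367 rows 8.8
```

play_rows --pt "25 364 -2 -0.367" --pt "25 364 -2 -0.367" --pt "25 364 -2 -0.367" --pt "25 364 -2 -0.367" --pt "25 364 -2 -0.367" --pt "25 364 -2 -0.367" --pt "25 364 -2 -0.367" --pt "25 364 -2 -0.367"

```text
time_s: 25.82
position: [0.5245, 0.1056, 0.1479]
eef_rot: [0.046, -3.136, 0.003]
force: [0.1, 0.0, -1.3]
opening: 0.21
grasp_force: 59.2
```

```bash
python3 -c "
from h import *
T=dr('S',-1);go((*T,.09,DY))"
```

```text
t 25.82 p [0.5245 0.1056 0.1479] psi 0.029 tilt [ 0.005 -0.002] q7 1.47
[-10.6  30.4  57.8] turn -0.001 rows 1.6
```

play_rows --pt "-10 25 0 0" --pt "-10 25 20 0" --pt "-10 25 40 0" --pt "-10 25 50 0" --pt "-10 25 50 0" --pt "-10 25 50 0" --pt "-10 25 50 0"

```text
time_s: 26.4
position: [0.5359, 0.1285, 0.1007]
eef_rot: [0.044, -3.141, 0.001]
force: [0.1, -0.9, -0.4]
opening: 0.211
grasp_force: 59.2
```

```bash
python3 -c "
from h import *
T=dr('S',-1);go((*T,.028,DY))"
```

```text
t 26.4 p [0.5359 0.1285 0.1007] psi 0.028 tilt [ 0. -0.] q7 1.47
[ 1.7  7.8 72.7] turn -0.002 rows 1.8
```

play_rows --pt "2 7 0 0" --pt "2 7 20 0" --pt "2 7 40 0" --pt "2 7 55 0" --pt "2 7 60 0" --pt "2 7 60 0" --pt "2 7 60 0" --pt "2 7 60 0"

```text
time_s: 27.07
position: [0.5349, 0.1367, 0.0422]
eef_rot: [-0.046, 3.139, 0.002]
force: [-0.5, -0.2, 0.1]
opening: 0.209
grasp_force: 59.2
```

```bash
python3 -c "
from h import *
T=dr('S',-1);go((*T,.0275,DY))"
```

```text
t 27.07 p [0.5349 0.1367 0.0422] psi 0.029 tilt [-0.003  0.001] q7 1.51
[ 1.  -0.5 14.7] turn -0.001 rows 0.4
```

play_rows --pt "1 0 8 0" --pt "1 0 12 0" --pt "1 0 14 0" --pt "1 0 14 0" --pt "1 0 14 0"

```text
time_s: 27.48
position: [0.5325, 0.1362, 0.0266]
eef_rot: [0.046, -3.141, 0.0]
force: [0.7, -0.7, -1.5]
opening: 0.21
grasp_force: 59.3
```

play_rows --pt "0 0 0 0" --pt "0 0 0 0" --pt "0 0 0 0" --pt "0 0 -20 0" --pt "0 0 -60 0" --pt "0 0 -100 0" --pt "0 0 -120 0" --pt "0 0 -120 0" --fingers 35

```text
time_s: 28.15
position: [0.5373, 0.1359, 0.1527]
eef_rot: [-0.043, 3.13, 0.005]
force: [0.7, 0.3, -0.2]
opening: 0.413
grasp_force: 0.0
```

```bash
python3 -c "
from h import *
go((.365,.224,.145,DY))"
```

```text
t 28.15 p [0.5373 0.1359 0.1527] psi 0.028 tilt [-0.011  0.003] q7 1.43
[169.9  92.8   6.1] turn -0.002 rows 4.6
```

play_rows --pt "169 92 0 0" --pt "169 92 0 0" --pt "169 92 0 0" --pt "169 92 0 0" --pt "169 92 0 0" --pt "169 92 0 0" --pt "169 92 0 0" --pt "169 92 0 0" --fingers 0

```text
time_s: 28.82
position: [0.3616, 0.2223, 0.1465]
eef_rot: [-0.044, 3.141, -0.001]
force: [1.5, 0.3, -0.6]
opening: 0.0
grasp_force: 0.0
```

```bash
python3 -c "
from h import *
im=get_image('top')[150:300,80:260,::-1];cv2.imwrite('pics/t4.png',cv2.resize(im,None,fx=4,fy=4,interpolation=cv2.INTER_CUBIC))
go((.365,.224,.04,DY))"
```

```text
t 28.87 p [0.3622 0.2222 0.1466] psi 0.027 tilt [-0.001 -0.001] q7 0.98
[ -2.8   1.8 106.6] turn -0.003 rows 2.6
```

View pics/t4.png

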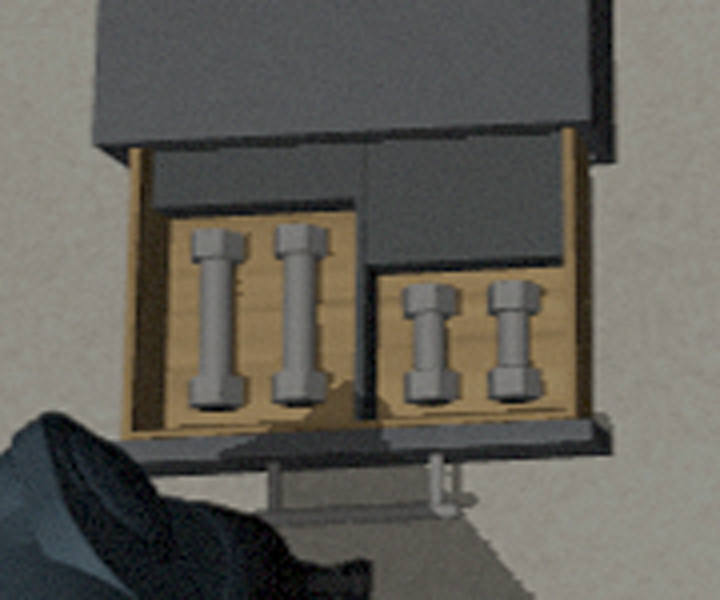

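All four stems lie flat in the right rows (long at x≈218 and 299, short at x≈431 and 513). The fingers are in front of the handle bar (y≈513), so I'll lower and push.

play_rows --pt "-3 2 30 -0.003" --pt "-3 2 60 -0.003" --pt "-3 2 90 -0.003" --pt "-3 2 106 -0.003" --pt "-3 2 106 -0.003" --pt "-3 2 106 -0.003" --pt "-3 2 106 -0.003"

```text
time_s: 29.45
position: [0.3657, 0.2252, 0.0416]
eef_rot: [-0.048, 3.139, 0.001]
force: [-0.9, 0.8, 0.4]
opening: 0.001
grasp_force: 0.0
```

play_rows --pt "-6 0 0 0" --pt "-12 0 0 0" --pt "-18 0 0 0" --pt "-24 0 0 0" --pt "-30 0 0 0" --pt "-36 0 0 0" --pt "-42 0 0 0" --pt "-48 0 0 0"

```text
time_s: 30.12
position: [0.4116, 0.2268, 0.0406]
eef_rot: [0.051, -3.139, 0.001]
force: [-1.0, -0.7, -0.2]
opening: -0.0
grasp_force: 0.7
```

```bash
python3 -c "
from h import *
go((.59,.23,.04,DY));print(get_state()['force'])"
```

```text
t 30.12 p [0.4116 0.2268 0.0406] psi 0.032 tilt [ 0.002 -0.001] q7 1.19
[-178.5   -2.6    0.2] turn 0.002 rows 4.3
[-1.00453326 -0.68236513 -0.16002955]
```

play_rows --pt "-8 0 0 0" --pt "-16 0 0 0" --pt "-24 0 0 0" --pt "-32 0 0 0" --pt "-40 0 0 0" --pt "-48 0 0 0" --pt "-56 0 0 0" --pt "-64 0 0 0"

```text
time_s: 30.78
position: [0.4765, 0.2286, 0.0406]
eef_rot: [0.05, -3.141, 0.001]
force: [-1.3, -1.1, -0.5]
opening: -0.003
grasp_force: 0.7
```

play_rows --pt "-8 0 0 0" --pt "-16 0 0 0" --pt "-24 0 0 0" --pt "-32 0 0 0" --pt "-40 0 0 0" --pt "-48 0 0 0" --pt "-56 0 0 0" --pt "-64 0 0 0"

```text
time_s: 31.45
position: [0.5406, 0.231, 0.0408]
eef_rot: [-0.051, 3.141, -0.0]
force: [-1.9, -1.2, 0.5]
opening: 0.0
grasp_force: 0.7
```

play_rows --pt "-4 0 0 0" --pt "-8 0 0 0" --pt "-12 0 0 0" --pt "-16 0 0 0" --pt "-20 0 0 0" --pt "-23 0 0 0" --pt "-26 0 0 0" --pt "-29 0 0 0"

```text
time_s: 32.12
position: [0.5689, 0.2323, 0.0408]
eef_rot: [0.051, -3.141, -0.001]
force: [-1.7, 0.0, 1.4]
opening: -0.002
grasp_force: 0.6
```

```bash
python3 -c "
from h import *
im=get_image('scene');cv2.imwrite('pics/s5.png',cv2.resize(im[60:330,330:640,::-1],None,fx=2.2,fy=2.2))
go((.59,.23,.04,DY));print(get_state()['force'])"
```

```text
t 32.17 p [0.5699 0.2322 0.041 ] psi 0.032 tilt [-0.001  0.   ] q7 1.35
[-20.1  -2.8   1. ] turn 0.002 rows 0.5
[-0.21936689 -0.00759141  0.2318062 ]
```

View pics/s5.png

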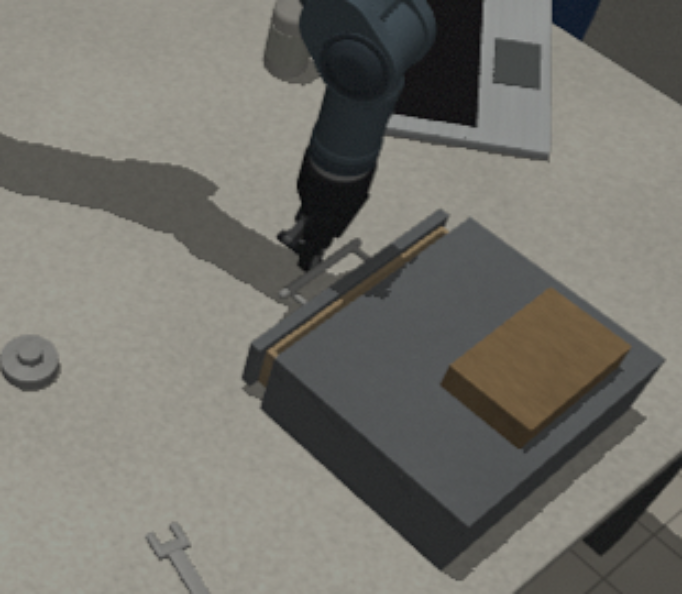

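The drawer is nearly shut, with a gap of about 20 mm left at (345,300). I'll finish slowly and watch the force.

play_rows --pt "-2 0 0 0" --pt "-4 0 0 0" --pt "-6 0 0 0" --pt "-8 0 0 0" --pt "-10 0 0 0" --pt "-11 0 0 0" --pt "-12 0 0 0" --pt "-13 0 0 0"

```text
time_s: 32.83
position: [0.5817, 0.2323, 0.0407]
eef_rot: [0.051, -3.141, 0.0]
force: [-1.0, 0.3, 0.5]
opening: -0.0
grasp_force: 0.5
```

play_rows --pt "-1 0 0 0" --pt "-2 0 0 0" --pt "-3 0 0 0" --pt "-4 0 0 0" --pt "-5 0 0 0" --pt "-6 0 0 0"

```text
time_s: 33.33
position: [0.5878, 0.2324, 0.0407]
eef_rot: [0.051, -3.141, 0.0]
force: [-1.7, -0.9, 0.6]
opening: 0.001
grasp_force: 0.5
```

play_rows --pt "-1 0 0 0" --pt "-2 0 0 0" --pt "-3 0 0 0" --pt "-4 0 0 0"

```text
time_s: 33.67
position: [0.5899, 0.2325, 0.0406]
eef_rot: [0.051, -3.137, 0.001]
force: [-6.7, -1.6, 5.9]
opening: 0.002
grasp_force: 3.3
```

play_rows --pt "-1 0 0 0" --pt "-2 0 0 0" --pt "-3 0 0 0"

```text
time_s: 33.92
position: [0.5899, 0.2326, 0.0402]
eef_rot: [0.051, -3.13, 0.002]
force: [-12.1, -2.0, 9.8]
opening: 0.002
grasp_force: 6.0
```

The stop is reached: x holds at 0.5899 while the force rises. Now I'll back off gently and lift.

play_rows --pt "3 0 0 0" --pt "6 0 0 0" --pt "15 0 0 0" --pt "35 0 0 0" --pt "60 0 0 0" --pt "60 0 -30 0" --pt "60 0 -70 0" --pt "60 0 -110 0"

```text
time_s: 34.58
position: [0.5331, 0.2306, 0.1506]
eef_rot: [0.052, -3.139, 0.002]
force: [1.3, 1.0, 0.4]
opening: 0.005
grasp_force: 0.0
```

play_rows --pt "60 -60 -60 0" --pt "60 -60 -60 0" --pt "60 -60 -60 0" --pt "60 -60 -60 0" --pt "60 -60 -60 0" --pt "60 -60 -60 0"

```text
time_s: 35.08
position: [0.477, 0.1699, 0.2107]
eef_rot: [-0.052, 3.14, 0.002]
force: [0.2, 0.4, -0.0]
opening: 0.001
grasp_force: 0.0
```

```bash
python3 -c "
from h import *
im=get_image('scene');cv2.imwrite('pics/s6.png',im[:,:,::-1]);go()"
```

```text
t 35.13 p [0.4768 0.17   0.2102] psi 0.034 tilt [-0.  0.] q7 1.24
```

View pics/s6.png

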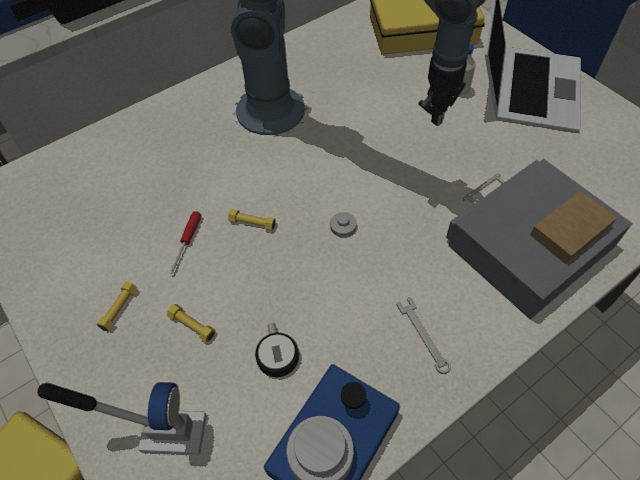

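The drawer is flush with the chest, its handle at (485,187). The weight (343,224) and gauge (277,353) haven't moved, and the robot is clear of everything.

```bash
python3 -c "
from station import *
print(finish_job())"
```

```text
the job is handed in; nothing more can be done
None
```

The two long and two short stems are lying flat in their rows, the drawer was pushed gently to its stop at about 34 s, the weight and gauge stayed put, and the job is handed in (no verdict was shown).

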